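# Sort the stray standoffs into their cups

## Task

Clear the three stray brass standoffs off the bench: the two long ones go into the tall blue cup, the short one into the low yellow cup. The cups are narrower than the standoffs are long, so each must go in end first, right down to the bottom. Leave both cups standing where they are, without tipping them or shoving them along, and leave everything else on the bench alone.

Things in the scene. Friction and masses are not known exactly. Their poses are not given: they have to be found in the camera images.
- long_1: loose brass hexagonal standoff, 85 mm long and 10 mm across flats, lying on the bench at any yaw; its own x axis runs along its length; origin at mid-length, 5 mm to one side of the axis (the underside as it lies at the start); both ends are alike
- long_1_mid (a point): centre of the 85 mm standoff long_1, on its axis at mid-length; x axis along its length
- long_2: loose brass hexagonal standoff, 85 mm long and 10 mm across flats, lying on the bench at any yaw; its own x axis runs along its length; origin at mid-length, 5 mm to one side of the axis (the underside as it lies at the start); both ends are alike
- long_2_mid (a point): centre of the 85 mm standoff long_2, on its axis at mid-length; x axis along its length
- short_1: loose brass hexagonal standoff, 60 mm long and 10 mm across flats, lying on the bench at any yaw; its own x axis runs along its length; origin at mid-length, 5 mm to one side of the axis (the underside as it lies at the start); both ends are alike
- short_1_mid (a point): centre of the 60 mm standoff short_1, on its axis at mid-length; x axis along its length
- tall_cup: loose round blue cup, mouth up, 0.35 kg: outer diameter 54 mm, inner diameter 46 mm, height 63 mm, inner floor 5 mm above its origin; origin at the centre of the underside, z axis up
- low_cup: loose round yellow cup, mouth up, 0.35 kg: outer diameter 42 mm, inner diameter 34 mm, height 49 mm, inner floor 5 mm above its origin; origin at the centre of the underside, z axis up
- screwdriver: bystander, not part of the job: red-handled screwdriver, 190 mm long, lying on the bench; origin at its underside
- choke: bystander, not part of the job: copper-coloured toroid choke lying flat, 42 mm across, 14 mm high; origin at its underside
- capacitor: bystander, not part of the job: black cylindrical capacitor standing up, 30 mm diameter, 40 mm high; origin at its underside
- heatsink: bystander, not part of the job: small finned aluminium heat sink, 40 x 34 x 22 mm; origin at its underside
- relay: bystander, not part of the job: light grey box-shaped relay on a black foot, 30 x 24 x 22 mm; origin at its underside

How it is judged:
At the end, for the whole second after the job is handed in: Each standoff at rest inside its cup: centre of a long one within 22 mm of the tall cup's axis and under 53.5 mm above its underside; of the short one 17 mm and 41 mm in the low cup. Cups upright within 0.08 rad; cups and bystanders each within 30 mm of their start (horizontal distance between each of long_1_mid, long_2_mid and tall_cup below 0.022 m and z of each of long_1_mid, long_2_mid in the frame of tall_cup below 0.0535 m and linear speed of each of long_1, long_2, short_1 below 0.02 m/s and horizontal distance between short_1_mid and low_cup below 0.017 m and z of short_1_mid in the frame of low_cup below 0.041 m and angle between each of tall_cup, low_cup's own z axis and vertical below 0.08 rad and distance of each of tall_cup, low_cup, screwdriver, choke, capacitor, heatsink, relay from where it was at the start of the episode below 0.03 m); the robot touches nothing.
It fails at once if a cup is tipped by more than 0.35 rad (angle between any of tall_cup, low_cup's own z axis and vertical above 0.35 rad).
It fails at once if a cup is shoved more than 30 mm (distance of any of tall_cup, low_cup from where it was at the start of the episode above 0.03 m).
It fails at once if a bystander is moved more than 30 mm (distance of any of screwdriver, choke, capacitor, heatsink, relay from where it was at the start of the episode above 0.03 m).
It also fails if it takes over 72 s, if anything falls off the work surface, if the arm or the gripper's body presses on something with over 40 N, if the wrist force passes 120 N, or if a joint passes its speed limit or range.

## Robot

A 6-joint arm with a two-finger parallel gripper is mounted at the origin on the work surface. World frame = base frame: x ahead of the robot, y to its left, z up, the work surface at z = 0. Lengths are in m, angles in rad, forces in N, time in s.
With the tool pointing down it reaches from about 0.35 to 0.975 m from the base axis. Payload 4.9 kg.
Tool frame: the origin (TCP) lies midway between the tips of the shut fingers; the grasp point (between the pads) lies 19 mm behind it (ctrl.hold_point_z is the distance from the TCP to the grasp point, in m); z points along the fingers, y is the line along which they close (so a half turn about z gives the same grasp; the last joint's range is limited). The gripper opens to 85 mm and grips with 20 to 120 N. Pads are 22 mm wide; open, the fingers measure 114 mm over their backs; the gripper's body (76 mm by 85 mm) begins 54 mm behind the grasp point. The pads swing forward as they close: fully open they stand 13 mm farther back than shut.
Start: joints at [-1.415, 0.053, 1.613, -0, 1.476, -0.119], TCP at [0.17, -0.602, 0.231] pointing down, gripper open.
Joint ranges: [-3.01, 3.01], [-1.01, 2.22], [0.06, 2.58], [-1.02, 4.17], [0.09, 2.62], [-3.14, 3.14]. Speed limits (rad/s): [2.57, 2.57, 3.14, 3.14, 3.14, 3.14].

## Interface

Orientations are given as a unit quaternion [w, x, y, z].
In Python, from bench import ctrl, eyes, close_job gives the robot as it stands.
- The arm moves only by the shell command python3 -m crank 'ROWS'. ROWS is JSON, a list of rows, each a list of 5 numbers: the opening, from 0 (shut) to 1 (fully open), then the shift along the tool's x, y, z in cm, then the turn about the tool's z in degrees. In form: [[gripper, tx, ty, tz, roll], ...]. A call has 1 to 10 rows; each row is the pose to reach, as a shift and turn from the pose commanded when the call began, along the tool's axes at that moment; what a row does not reach only later rows make up. A row lasts 1/8 s, in which the tool goes at most 62.5 mm and 10.7 degrees, less where a joint would pass 70% of its speed; a pose out of reach is approached as far as the arm can. A call with a gripper value outside its range is refused whole. The fingers move at their own pace and stop on an object; the grip force is fixed at half the most. Time passes only in rows, so rows that repeat a pose let the fingers close. It gives the time, the measured TCP pose, the force, the opening and the grip force at its end, in the units of the state.
- ctrl.get_obs(): the state, without advancing time (a new reading comes with each control period).
- eyes.read_camera(name): name is "scene" or "top" or "wrist"; returns the picture (400x640x3 uint8, blue, green, red); there is no depth.
- eyes.calibration(name): a dict with "fx", "fy", "cx", "cy" (pixels), "R" (3x3) and "t" (3): a world point X has camera coordinates R X + t. Camera axes: x right, y down, z forward; pixel columns grow to the right and rows downward; lengths in m; the calibration is good to about 2 mm. A picture is of the moment at which its call begins: read the wrist's pose just before it. calibration takes no time and is no camera call; for the wrist camera it gives the pose at the moment of the call.
- close_job(): hands the job in; it is judged then, once.
The state is a dict: "time": time; "qpos": joint angles; "qd": joint speeds; "effort": joint torques, N m; "ee_pos": TCP position; "orientation": TCP orientation; "wrist_force": force on the tool from outside, world axes, zero at the start; "moment": the same for the moment, N m; "width": opening from 0.0 (shut) to 1.0 (fully open); "grip_force": force on a finger pad.
Only numpy, scipy, OpenCV 4.12 (cv2) and the standard library are available. Lean on these libraries where they do the work, as an engineer would, in place of code of your own. Each camera call takes 0.05 s, during which the arm holds its last target. There are 200 camera calls.

## Working session

There is one attempt and no reset: what is moved stays moved. The work goes in short steps, Python scripts to look and compute and a shell command to move; the robot and the scene stay as the last step left them, time stands still between calls to the robot, and variables do not carry over. Pictures are saved under pics/ and viewed, at most 10 in all, crops included, and the job is handed in when it is done.

```bash
ls; mkdir -p pics
python3 - <<'E'
from bench import ctrl, eyes
import cv2, numpy as np
print(ctrl.get_obs())
for n in ("top","scene"):
    cv2.imwrite(f"pics/{n}0.png",eyes.read_camera(n)); 
    c=eyes.calibration(n); print(n,c)
E
```

```text
pics
{'time': 0.0, 'qpos': array([-1.41501391e+00,  5.33534045e-02,  1.61432813e+00,  1.89037133e-05,
        1.47599629e+00, -1.18998850e-01]), 'qd': array([ 5.07538423e-04, -1.85474803e-03, -1.62960144e-03,  1.92354533e-04,
        1.77378172e-04,  5.94445614e-05]), 'effort': array([ 2.90462107e-03, -3.93684554e+01, -3.70171881e+01,  1.26304012e-04,
        7.29530773e-03,  6.62171843e-06]), 'ee_pos': array([ 0.16949206, -0.60091827,  0.23004478]), 'orientation': array([-1.04258475e-03,  9.90576329e-01,  1.36957835e-01, -9.76708412e-06]), 'wrist_force': array([ 0.38039313,  1.05647065, -0.31145489]), 'moment': array([-0.043001  , -0.0069042 ,  0.00921943]), 'grip_force': 0.0, 'width': 1.0019011361268733}
top {'fx': 461.06820572020655, 'fy': 461.06820572020655, 'cx': 318.0735634450776, 'cy': 207.272199413637, 'R': array([[ 3.11361056e-03, -9.99761185e-01, -2.16305153e-02],
       [-9.93757523e-01, -6.81247171e-04, -1.11559499e-01],
       [ 1.11518121e-01,  2.18428401e-02, -9.93522319e-01]]), 't': array([0.02776475, 0.58368444, 0.94270516])}
scene {'fx': 401.59921297200253, 'fy': 401.59921297200253, 'cx': 323.30044728760436, 'cy': 208.53482273583126, 'R': array([[ 0.53823349,  0.84256483,  0.0197287 ],
       [ 0.60579769, -0.37049953, -0.70408754],
       [-0.58592992,  0.3909151 , -0.70983908]]), 't': array([-0.32950431, -0.31507259,  1.3247539 ])}
```

View pics/top0.png

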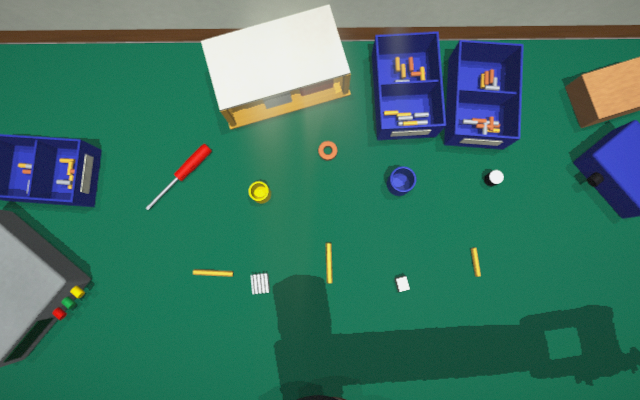

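View pics/scene0.png

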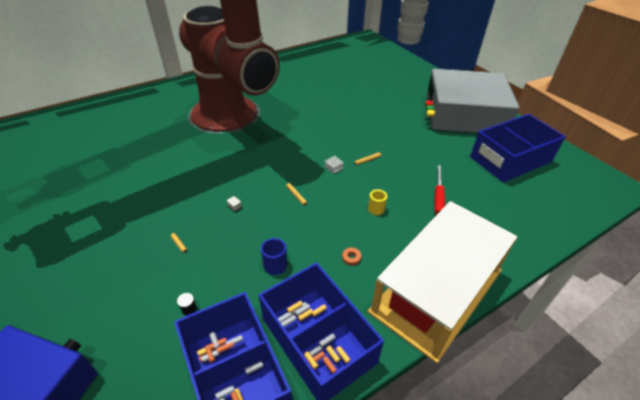

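The top view shows two long standoffs at about (212,272) and (328,263), the short one at (476,262), the yellow cup at (259,191) and the blue cup at (402,181). The heatsink, relay and choke are close by. The scene view shows the same layout. Next I'll measure them.

```bash
cat > h.py <<'E'
from bench import ctrl, eyes
import cv2, numpy as np
from scipy.spatial.transform import Rotation as Rn
def ray(c,uv,z):
    d=c['R'].T@np.array([(uv[0]-c['cx'])/c['fx'],(uv[1]-c['cy'])/c['fy'],1]); o=-c['R'].T@c['t']
    return o+d*(z-o[2])/d[2]
def blobs(img,lo,hi,roi=None,amin=40):
    m=cv2.inRange(cv2.cvtColor(img,cv2.COLOR_BGR2HSV),lo,hi)
    if roi is not None:
        k=np.zeros_like(m); x,y,w,h=roi; k[y:y+h,x:x+w]=255; m&=k
    cs,_=cv2.findContours(m,cv2.RETR_EXTERNAL,cv2.CHAIN_APPROX_NONE)
    return [c for c in cs if cv2.contourArea(c)>amin]
def tool():
    o=ctrl.get_obs(); q=o['orientation']; return o['ee_pos'],Rn.from_quat([q[1],q[2],q[3],q[0]]).as_matrix()
def bar(c,cnt,z):
    r=cv2.boxPoints(cv2.minAreaRect(cnt)); P=np.array([ray(c,p,z)[:2] for p in r])
    e=[np.linalg.norm(P[i]-P[(i+1)%4]) for i in range(4)]
    i=int(np.argmax(e[:2])); a=(P[i]+P[(i+3)%4])/2; b=(P[i+1]+P[(i+2)%4])/2
    return (a+b)/2,np.degrees(np.arctan2(*(b-a)[::-1])),e[i],e[1-i],a,b
E
python3 - <<'E'
from h import *
np.set_printoptions(precision=4,suppress=True)
img=cv2.imread('pics/top0.png'); c=eyes.calibration('top')
for r in [(180,255,70,30),(315,235,30,55),(460,240,35,45)]:
    for k in blobs(img,(15,100,60),(35,255,255),r): print('bar',*bar(c,k,.006))
# cups: outline centre of the rim
for nm,lo,hi,r,z,d in [('blue',(105,120,40),(130,255,255),(380,160,50,45),.063,.054),('yel',(22,120,60),(35,255,255),(240,172,40,40),.049,.042)]:
    for k in blobs(img,lo,hi,r): 
        e=cv2.fitEllipse(k); print(nm,e,ray(c,e[0],z)); x,y,w,h=cv2.boundingRect(k); print(x,y,w,h, 'top-left/right w',ray(c,(x,y+h/2),z),ray(c,(x+w,y+h/2),z),'far',ray(c,(x+w/2,y),z),'near',ray(c,(x+w/2,y+h),0), ray(c,(x+w/2,y+h),z))
    a=img[r[1]:r[1]+r[3],r[0]:r[0]+r[2]]; cv2.imwrite(f'pics/{nm}.png',cv2.resize(a,None,fx=8,fy=8,interpolation=0))
print(ray(c,(212,272),.0),ray(c,(402,283),.02),ray(c,(259,284),.02),ray(c,(327,150),.014), ray(c,(495,178),.04))
E
cd pics; python3 -c "
import cv2,numpy as np
a,b=[cv2.resize(cv2.imread(f+'.png'),(400,400)) for f in('blue','yel')];cv2.imwrite('cups.png',np.hstack([a,b]))"
```

```text
bar [0.4451 0.2562] -92.75091360530413 0.08507046375313498 0.011988579434624348 [0.4472 0.2987] [0.4431 0.2138]
bar [0.4677 0.0065] -178.31999312872793 0.08332270099245234 0.012492950667988986 [0.5093 0.0077] [0.426  0.0052]
bar [ 0.4698 -0.3064] -172.4810683257232 0.060199198365205604 0.012642831875195196 [ 0.4997 -0.3024] [ 0.44   -0.3103]
blue ((401.0953674316406, 180.5546417236328), (25.50933265686035, 30.35247230529785), 43.75558853149414) [ 0.6356 -0.1423  0.063 ]
387 166 29 30 top-left/right w [ 0.6347 -0.1134  0.063 ] [ 0.6347 -0.1728  0.063 ] far [ 0.6661 -0.1437  0.063 ] near [ 0.6122 -0.1527  0.    ] [ 0.6036 -0.1426  0.063 ]
yel ((259.3165588378906, 191.79454040527344), (19.487714767456055, 22.43274688720703), 134.2753448486328) [0.6144 0.1517 0.049 ]
249 181 22 22 top-left/right w [0.6139 0.1734 0.049 ] [0.6139 0.1272 0.049 ] far [0.6373 0.1507 0.049 ] near [0.5967 0.1572 0.    ] [0.5907 0.1499 0.049 ]
[0.4462 0.2588 0.    ] [ 0.4254 -0.1474  0.02  ] [0.422  0.1534 0.02  ] [0.7118 0.0102 0.014 ] [ 0.6449 -0.3424  0.04  ]
```

View pics/cups.png

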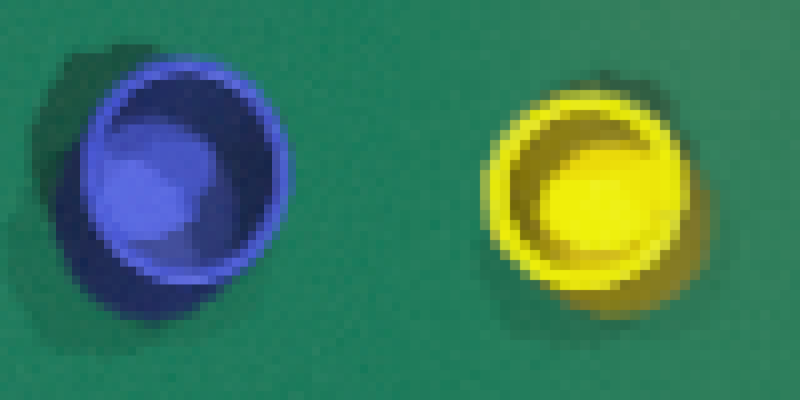

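The crop shows the blue rim centred at pixel (402.7,178.6) and the yellow rim at (258,190.6). Their widths of 26.5 px and 21 px match 54 mm and 42 mm. I'll go for the middle long standoff first.

```bash
cat >> h.py <<'E'
def go(x,y,z,yaw):
    p,R=tool(); d=R.T@(np.array([x,y,z])-p)*100
    cur=np.degrees(np.arctan2(R[1,0],R[0,0])); r=(cur-yaw+90)%180-90
    print('shift cm',d.round(2),'roll',round(r,1),'cur',p.round(4),'yaw',round(cur,2),'tilt',round(float(np.degrees(np.arccos(-R[2,2]))),2))
E
python3 - <<'E'
from h import *
c=eyes.calibration('top'); print(ray(c,(402.7,178.6),.063),ray(c,(258,190.6),.049)); print(ctrl.hold_point_z)
go(.446,.006,.10,1.7)
E
```

```text
[ 0.63971849 -0.14569069  0.063     ] [0.61690125 0.15455004 0.049     ]
0.0187
shift cm [ 43.08 -50.89  13.12] roll 14.0 cur [ 0.1695 -0.601   0.2301] yaw 15.74 tilt 0.11
```

```bash
python3 -m crank '[[0.5,43.1,-50.9,13.1,14],[0.5,43.1,-50.9,13.1,14],[0.5,43.1,-50.9,13.1,14],[0.5,43.1,-50.9,13.1,14],[0.5,43.1,-50.9,13.1,14],[0.5,43.1,-50.9,13.1,14],[0.5,43.1,-50.9,13.1,14],[0.5,43.1,-50.9,13.1,14],[0.5,43.1,-50.9,13.1,14],[0.5,43.1,-50.9,13.1,14]]'; python3 -m crank '[[0.5,0,0,0,0]]'
python3 - <<'E'
from h import *
go(.446,.006,.10,1.7)
E
```

```text
time: 1.35
ee_pos: [0.4244, -0.0415, 0.1105]
orientation: [0.0, 1.0, 0.015, 0.0]
wrist_force: [0.9, -0.9, -0.2]
width: 0.5
grip_force: 0.0
time: 1.48
ee_pos: [0.4236, -0.0395, 0.1093]
orientation: [-0.001, 1.0, 0.019, -0.001]
wrist_force: [-0.1, 0.3, -0.5]
width: 0.498
grip_force: 0.0
shift cm [ 2.41 -4.46  0.93] roll 0.5 cur [ 0.4236 -0.0395  0.1093] yaw 2.19 tilt 0.19
```

```bash
python3 -m crank '[[0.5,2.4,-4.5,0.9,0.5],[0.5,2.4,-4.5,0.9,0.5],[0.5,2.4,-4.5,0.9,0.5]]'
python3 - <<'E'
from h import *
i=eyes.read_camera('wrist'); c=eyes.calibration('wrist'); cv2.imwrite('pics/w1.png',i)
for k in blobs(i,(15,100,60),(35,255,255)): print(cv2.boundingRect(k),*bar(c,k,.006))
go(.446,.006,.10,1.7)
E
```

```text
time: 1.85
ee_pos: [0.4463, 0.0014, 0.1017]
orientation: [0.0, 1.0, 0.011, -0.0]
wrist_force: [-0.5, -0.5, -0.2]
width: 0.499
grip_force: 0.0
(0, 188, 46, 16) [0.44369    0.22698129] -92.82612296319766 0.03414863591751682 0.011749975967686538 [0.44453712 0.24414151] [0.44284288 0.20982108]
(303, 114, 16, 115) [0.46551626 0.00686655] -179.132222314489 0.08706443056533654 0.010684046782112391 [0.50904457 0.00752586] [0.42198794 0.00620724]
shift cm [-0.03 -0.49  0.19] roll -0.5 cur [0.4464 0.0011 0.1019] yaw 1.16 tilt 0.03
```

View pics/w1.png

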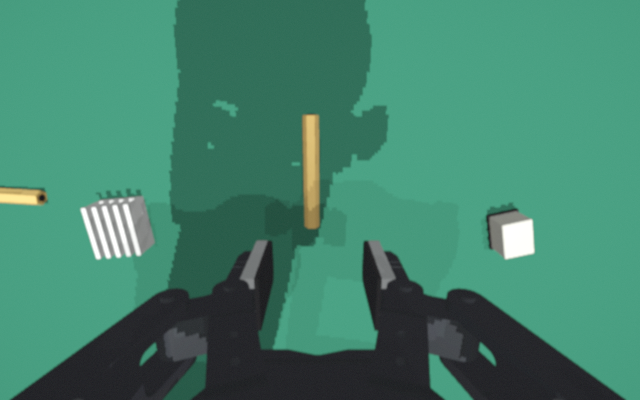

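The wrist view shows the standoff at u 303–319, v 114–229, lined up ahead between the pads. The ray puts its centre at about (0.466, 0.007), with length 87 mm and yaw 1°. That agrees with the top view.

```bash
python3 -m crank '[[0.4,-0.8,-0.6,4,0],[0.4,-0.8,-0.6,8,0],[0.4,-0.8,-0.6,9.8,0],[0.4,-0.8,-0.6,9.9,0],[0.4,-0.8,-0.6,9.9,0]]'
python3 - <<'E'
from h import *
go(.438,.0067,.003,1)
E
```

```text
time: 2.52
ee_pos: [0.4393, 0.0072, 0.0039]
orientation: [0.0, 1.0, 0.01, 0.001]
wrist_force: [0.7, -0.4, -0.4]
width: 0.403
grip_force: 0.0
shift cm [-0.13  0.04  0.09] roll 0.2 cur [0.4393 0.0072 0.0039] yaw 1.16 tilt 0.1
```

```bash
python3 -m crank '[[0,0,0,0.1,0],[0,0,0,0.1,0],[0,0,0,0.1,0],[0,0,0,0.1,0],[0,0,0,0.1,0]]'; python3 -m crank '[[0,0,0,-4,0],[0,0,0,-8,0],[0,0,0,-8,0],[0,0,0,-8,0]]'
python3 - <<'E'
from h import *
i=eyes.read_camera('wrist'); cv2.imwrite('pics/w2.png',i)
j=eyes.read_camera('scene'); cv2.imwrite('pics/s2.png',np.vstack([i,cv2.resize(j[110:310,220:420],(640,640))])[:1040:2,::2])
E
```

```text
time: 3.15
ee_pos: [0.4397, 0.0076, 0.0033]
orientation: [0.001, 1.0, 0.011, 0.001]
wrist_force: [-1.7, -2.0, 6.9]
width: 0.093
grip_force: 58.9
time: 3.65
ee_pos: [0.438, 0.0082, 0.0812]
orientation: [-0.0, 1.0, 0.011, -0.0]
wrist_force: [0.4, 0.2, -2.0]
width: 0.102
grip_force: 59.0
```

View pics/s2.png

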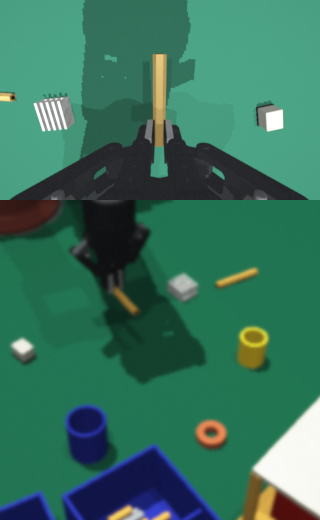

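The left crop shows the standoff held near its rear end, with its far end at about (320,108) in full wrist pixels. It may be drooping, so I'll calculate the droop.

```bash
cat >> h.py <<'E'
def droop(img=None,save=None):
    "far end of the held bar, on the tool's x-z plane: (forward, down) of TCP in mm"
    i=eyes.read_camera('wrist') if img is None else img; c=eyes.calibration('wrist'); p,R=tool()
    if save: cv2.imwrite(save,i)
    ks=[k for k in blobs(i,(12,80,50),(35,255,255)) if abs(cv2.boundingRect(k)[0]+cv2.boundingRect(k)[2]/2-318)<40]
    k=max(ks,key=cv2.contourArea).reshape(-1,2); print('box',cv2.boundingRect(k))
    o=-c['R'].T@c['t']
    for v in (k[:,1].min(),k[:,1].max()):
        u=k[k[:,1]==v][:,0].mean()
        d=c['R'].T@np.array([(u-c['cx'])/c['fx'],(v-c['cy'])/c['fy'],1])
        ot=R.T@(o-p); dt=R.T@d
        print('uv',u,v,'cam in tool mm',(ot*1e3).round(1),'dir',dt.round(3))
        for x in (20,35,50,60,65,70): # forward distance -> depth along tool z
            s=(x/1e3-ot[0])/dt[0]; print('  fwd',x,'down',((ot+s*dt)*1e3).round(1)[2],end=';')
        print()
E
python3 - <<'E'
from h import *
droop(cv2.imread('pics/w2.png'))
E
```

```text
box (305, 107, 28, 186)
uv 318.5 107 cam in tool mm [ 7.120e+01 -1.000e-01 -1.427e+02] dir [-0.016  0.003  1.038]
  fwd 20 down 3252.2;  fwd 35 down 2257.1;  fwd 50 down 1262.1;  fwd 60 down 598.8;  fwd 65 down 267.1;  fwd 70 down -64.6;
uv 317.57142857142856 292 cam in tool mm [ 7.120e+01 -1.000e-01 -1.427e+02] dir [-0.562  0.     0.877]
  fwd 20 down -62.8;  fwd 35 down -86.2;  fwd 50 down -109.6;  fwd 60 down -125.2;  fwd 65 down -133.0;  fwd 70 down -140.8;
```

There is no droop: the far end stays about 69 mm ahead of the TCP, as it would if the bar were level. The tool always points down, so I need to tilt the bar in the grip. The plan is to regrip just past mid-length, press the leading end down on the fixed blue bin's front edge so the tail dips, then feed the tail into the cup. First I'll regrip and locate the bin edge.

```bash
python3 -m crank '[[0,0,0,4,0],[0,0,0,7.8,0],[0,0,0,7.8,0],[0.4,0,0,7.8,0],[0.4,0,0,7.8,0],[0.4,3.6,0,7.8,0],[0.4,3.6,0,7.8,0],[0.4,3.6,0,7.8,0]]'
python3 -m crank '[[0,0,0,0,0],[0,0,0,0,0],[0,0,0,0,0],[0,0,0,0,0],[0,0,0,-5,0],[0,0,0,-11,0],[0,0,0,-13,0],[0,0,0,-13,0]]'
python3 - <<'E'
from h import *
t=cv2.imread('pics/top0.png')[100:160,370:450]; s=cv2.imread('pics/scene0.png')[235:315,220:330]
i=eyes.read_camera('wrist'); cv2.imwrite('pics/w3.png',i)
cv2.imwrite('pics/bin.png',np.hstack([cv2.resize(t,(400,300)),cv2.resize(s,(400,300))])); go(.476,.0067,.13,1)
for k in blobs(i,(12,80,50),(35,255,255)): print(cv2.boundingRect(k))
E
```

```text
time: 4.75
ee_pos: [0.4739, 0.0089, 0.0037]
orientation: [-0.0, 1.0, 0.011, -0.0]
wrist_force: [0.3, 0.3, -0.6]
width: 0.399
grip_force: 0.0
time: 5.75
ee_pos: [0.476, 0.0086, 0.1359]
orientation: [0.0, 1.0, 0.011, 0.002]
wrist_force: [-0.6, -0.4, -1.5]
width: 0.095
grip_force: 58.9
shift cm [0.13 0.21 0.38] roll 0.2 cur [0.4747 0.0088 0.1338] yaw 1.25 tilt 0.06
(0, 207, 91, 19)
(305, 189, 26, 167)
(62, 0, 95, 34)
```

View pics/bin.png

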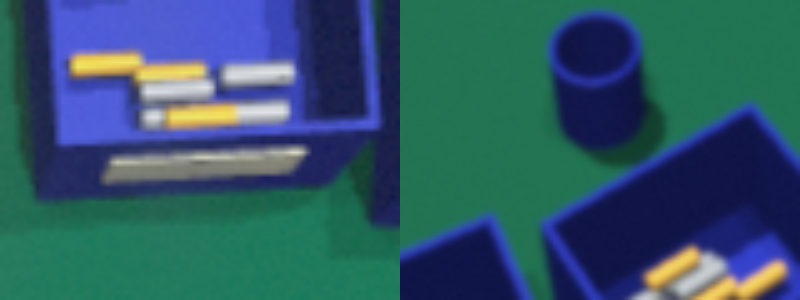

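The top crop shows the bin's front rim running from (381,129) to (446,125.6). In the scene view the same corners are at (316.3,263.8) and (260,295). I'll triangulate them.

Run:
```python
from h import *
T=eyes.calibration('top');S=eyes.calibration('scene')
K=lambda c:np.array([[c['fx'],0,c['cx']],[0,c['fy'],c['cy']],[0,0,1]])@np.c_[c['R'],c['t']]
X=cv2.triangulatePoints(K(T),K(S),np.array([[381,446.],[129,125.6]]),np.array([[316.3,260.],[263.8,295]]));X=(X[:3]/X[3]).T;print(X)
z=X[:,2].mean(); a,b=ray(T,(381,129),z),ray(T,(446,125.6),z); m=(a+b)/2
X=cv2.triangulatePoints(K(T),K(S),np.array([[402.7,402.7],[178.6,178.6]]),np.array([[273.8,273.8],[248.5,248.5]]));print('cup chk',(X[:3]/X[3]).T[0])
yaw=np.degrees(np.arctan2((a-b)[1],(a-b)[0]))-90; print(a,b,m,'normal yaw',yaw)
n=np.array([np.cos(np.radians(yaw)),np.sin(np.radians(yaw))]); t=m[:2]-n*.018; print(t); go(*t,.13,yaw)
```

```text
[[ 0.73832371 -0.09953789  0.08515657]
 [ 0.74492674 -0.22845257  0.08864506]]
cup chk [ 0.64065428 -0.14535789  0.0600845 ]
[ 0.73763679 -0.0996485   0.08690082] [ 0.74429646 -0.23108661  0.08690082] [ 0.74096663 -0.16536756  0.08690082] normal yaw 2.9005655286747327
[ 0.72298969 -0.16627841]
shift cm [24.45 18.04  0.41] roll -1.7 cur [0.4747 0.0088 0.1338] yaw 1.25 tilt 0.06
```

The rim is at about x=0.739, z=0.086. The cup check comes out at 60 mm against the true 63 mm, so this is good to about 3 mm. I'll move so the grip is about 18 mm in front of the edge at y≈-0.13.

```bash
python3 -m crank '[[0,24.3,14.4,0,-1.7],[0,24.3,14.4,0,-1.7],[0,24.3,14.4,0,-1.7],[0,24.3,14.4,0,-1.7],[0,24.3,14.4,0,-1.7],[0,24.3,14.4,0,-1.7],[0,24.3,14.4,0,-1.7],[0,24.3,14.4,0,-1.7]]'
python3 - <<'E'
from h import *
go(.721,-.130,.10,3)
E
```

```text
time: 6.8
ee_pos: [0.7193, -0.129, 0.1329]
orientation: [-0.0, 1.0, 0.026, -0.001]
wrist_force: [-0.2, 0.5, -0.4]
width: 0.094
grip_force: 58.9
shift cm [0.17 0.11 3.29] roll -0.0 cur [ 0.7193 -0.129   0.1329] yaw 2.98 tilt 0.11
```

```bash
python3 -m crank '[[0,0.1,0.1,2,0],[0,0.1,0.1,3.9,0],[0,0.1,0.1,3.9,0]]';python3 -m crank '[[0,0,0,0.4,0],[0,0,0,0.4,0]]';python3 -m crank '[[0,0,0,0.4,0],[0,0,0,0.4,0]]'
```

```text
time: 7.18
ee_pos: [0.7208, -0.1305, 0.0929]
orientation: [-0.0, 1.0, 0.026, -0.001]
wrist_force: [-0.5, 0.6, -0.3]
width: 0.094
grip_force: 59.9
time: 7.42
ee_pos: [0.7211, -0.1307, 0.092]
orientation: [-0.0, 1.0, 0.026, -0.001]
wrist_force: [-5.0, 1.8, 8.8]
width: 0.093
grip_force: 61.0
time: 7.68
ee_pos: [0.7212, -0.1308, 0.0912]
orientation: [-0.0, 1.0, 0.026, -0.001]
wrist_force: [-13.3, 2.9, 19.8]
width: 0.091
grip_force: 62.2
```

```bash
python3 -m crank '[[0,0,0,0.4,0],[0,0,0,0.4,0]]';python3 -m crank '[[0,0,0,0.4,0],[0,0,0,0.4,0]]'
python3 - <<'E'
from h import *
i=eyes.read_camera('wrist'); cv2.imwrite('pics/w4.png',i)
for k in blobs(i,(12,80,50),(35,255,255)): print(cv2.boundingRect(k))
E
```

```text
time: 7.92
ee_pos: [0.7216, -0.1309, 0.0892]
orientation: [0.0, 1.0, 0.026, -0.001]
wrist_force: [-16.6, 2.8, 26.0]
width: 0.096
grip_force: 64.1
time: 8.18
ee_pos: [0.7221, -0.131, 0.0864]
orientation: [0.0, 1.0, 0.026, 0.0]
wrist_force: [-17.0, 3.3, 28.5]
width: 0.095
grip_force: 66.6
(304, 197, 27, 143)
(88, 183, 61, 57)
(611, 168, 24, 16)
(616, 148, 24, 15)
(358, 142, 50, 15)
(298, 94, 92, 26)
(0, 0, 187, 67)
```

The force has levelled off near 28 N while the tool keeps going down, so the bar is turning in the grip. I'll continue.

```bash
python3 -m crank '[[0,0,0,0.4,0],[0,0,0,0.8,0],[0,0,0,0.8,0]]';python3 -m crank '[[0,0,0,0.4,0],[0,0,0,0.8,0],[0,0,0,0.8,0]]'
python3 - <<'E'
from h import *
i=eyes.read_camera('wrist'); cv2.imwrite('pics/w5.png',i)
for k in blobs(i,(12,80,50),(35,255,255)): print(cv2.boundingRect(k))
E
```

```text
time: 8.6
ee_pos: [0.7235, -0.1321, 0.0801]
orientation: [0.002, 1.0, 0.026, 0.002]
wrist_force: [-15.9, 1.3, 31.8]
width: 0.093
grip_force: 66.0
time: 8.98
ee_pos: [0.725, -0.133, 0.0746]
orientation: [0.002, 1.0, 0.026, 0.004]
wrist_force: [-17.7, 1.2, 38.2]
width: 0.092
grip_force: 71.9
(305, 219, 26, 97)
(73, 193, 72, 58)
(624, 176, 16, 17)
(632, 156, 8, 14)
(356, 149, 52, 16)
(292, 100, 98, 27)
(0, 0, 176, 66)
```

```bash
python3 -m crank '[[0,-1,0,-2,0],[0,-1.5,0,-6,0],[0,-1.5,0,-7,0],[0,-1.5,0,-7,0],[0,-1.5,0,-7,0]]'
cat >> h.py <<'E'
def tilt(L,save,rise=2):
    "angle of the held bar from its upper end in the wrist view; L mm from grip to that end"
    i=eyes.read_camera('wrist'); c=eyes.calibration('wrist'); p,R=tool(); cv2.imwrite(save,i)
    ks=[k.reshape(-1,2) for k in blobs(i,(12,80,50),(35,255,255)) if 280<cv2.boundingRect(k)[0]+cv2.boundingRect(k)[2]/2<350 and cv2.boundingRect(k)[1]>150]
    k=max(ks,key=len); v=k[:,1].min(); u=k[k[:,1]==v][:,0].mean(); print(cv2.boundingRect(k))
    o=(R.T@(-c['R'].T@c['t']-p))*1e3; d=R.T@c['R'].T@np.array([(u-c['cx'])/c['fx'],(v-c['cy'])/c['fy'],1])
    for t in range(0,80,5):
        a=np.radians(t); X=L*np.cos(a)+5*np.sin(a); Z=-rise-L*np.sin(a)+5*np.cos(a) # lower end corner
        X2=L*np.cos(a)-5*np.sin(a); Z2=-rise-L*np.sin(a)-5*np.cos(a)
        f=lambda x,z:(o+d*(z-o[2])/d[2])[0]-x
        print(t,round(f(X,Z),1),round(f(X2,Z2),1))
E
python3 - <<'E'
from h import *
tilt(33,'pics/w6.png'); go(.64,-.1457,.1,3)
j=eyes.read_camera('scene'); w=cv2.imread('pics/w6.png')[100:400,170:470]
cv2.imwrite('pics/v6.png',np.hstack([w,cv2.resize(j[170:290,210:330],(300,300))]))
E
```

```text
time: 9.65
ee_pos: [0.7056, -0.1312, 0.1302]
orientation: [-0.001, 1.0, 0.026, -0.002]
wrist_force: [-0.2, -1.0, -1.1]
width: 0.094
grip_force: 66.4
(304, 217, 28, 101)
0 -14.5 -10.9
5 -13.8 -9.3
10 -12.8 -7.5
15 -11.5 -5.4
20 -10.0 -3.2
25 -8.3 -0.8
30 -6.4 1.8
35 -4.2 4.5
40 -1.9 7.3
45 0.6 10.2
50 3.3 13.2
55 6.0 16.3
60 8.9 19.4
65 11.9 22.5
70 14.9 25.6
75 18.0 28.6
shift cm [-6.61  1.11  3.03] roll -0.0 cur [ 0.7056 -0.1312  0.1301] yaw 2.95 tilt 0.22
```

View pics/v6.png

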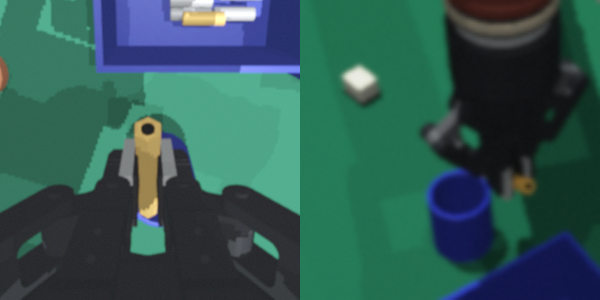

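The crop shows the bar tilted about 43°, with the hole in its upper end visible and its tail down behind the fingers. The rim model gives 40–45°. The tail should reach about 38 mm back and 36 mm below the grip. I'll put the grip about 22 mm beyond the cup axis and lower the tail in.

```bash
python3 -m crank '[[0,-4.3,1.5,0,0],[0,-4.3,1.5,0,0],[0,-4.3,1.5,0,0],[0,-4.3,1.5,0,0]]'
python3 - <<'E'
from h import *
i=eyes.read_camera('scene'); j=eyes.read_camera('wrist');cv2.imwrite('pics/v7.png',np.hstack([j[100:400,170:470],cv2.resize(i[170:290,210:330],(300,300))]))
go(.662,-.1445,.070,3)
E
```

```text
time: 10.25
ee_pos: [0.6654, -0.1486, 0.1331]
orientation: [0.0, 1.0, 0.026, 0.0]
wrist_force: [0.3, 0.3, -0.9]
width: 0.096
grip_force: 66.3
shift cm [-0.31 -0.43  6.31] roll -0.0 cur [ 0.6653 -0.1486  0.1331] yaw 2.97 tilt 0.04
```

View pics/v7.png

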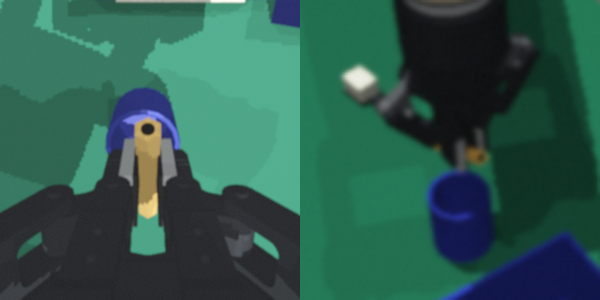

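The wrist view shows the cup below the tail, offset about 2–3 mm to the left, as computed. The scene view agrees. I'll correct and lower it in two steps.

```bash
python3 -m crank '[[0,-0.3,-0.4,0,0],[0,-0.3,-0.4,2,0],[0,-0.3,-0.4,4,0],[0,-0.3,-0.4,4,0],[0,-0.3,-0.4,4,0]]'; python3 -m crank '[[0,0,0,1.2,0],[0,0,0,2.2,0],[0,0,0,2.2,0]]'
python3 - <<'E'
from h import *
go(.662,-.1445,.070,3)
E
```

```text
time: 10.98
ee_pos: [0.6611, -0.1449, 0.0923]
orientation: [-0.0, 1.0, 0.026, -0.0]
wrist_force: [-1.0, 0.2, 0.2]
width: 0.092
grip_force: 66.3
time: 11.35
ee_pos: [0.6608, -0.1448, 0.0695]
orientation: [-0.0, 1.0, 0.026, -0.001]
wrist_force: [1.6, -0.0, -1.0]
width: 0.095
grip_force: 66.4
shift cm [ 0.12 -0.02 -0.05] roll -0.1 cur [ 0.6608 -0.1448  0.0695] yaw 2.94 tilt 0.08
```

Nothing touched. I'll release gently, then look.

```bash
python3 -m crank '[[0.2,0,0,0,0],[0.25,0,0,0,0],[0.3,0,0,0,0],[0.3,0,0,0,0],[0.4,0,0,0,0],[0.4,0,0,-3,0],[0.4,0,0,-8,0],[0.4,0,0,-10,0],[0.4,0,0,-10,0]]'
python3 - <<'E'
from h import *
t=eyes.read_camera('top'); i=eyes.read_camera('scene'); j=eyes.read_camera('wrist');cv2.imwrite('pics/v8.png',np.hstack([j[80:400,150:470],cv2.resize(i[210:290,230:310],(320,320)),]))
E
```

```text
time: 12.48
ee_pos: [0.6624, -0.1453, 0.1729]
orientation: [0.001, 1.0, 0.026, 0.002]
wrist_force: [-0.4, 0.4, -0.3]
width: 0.401
grip_force: 0.0
```

View pics/v8.png

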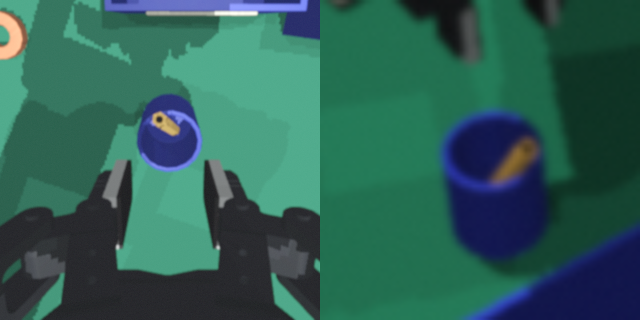

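The bar dropped into the blue cup end first. In the wrist view its upper end is at about (307,199) and its foot near (328,213). The scene view shows it leaning on the rim, with the cup upright. I'll check the numbers and plan the next pick.

Run:
```python
from h import *
c=eyes.calibration('wrist'); print('top end',ray(c,(307,199),.075),'foot',ray(c,(328,213),.01))
i=eyes.read_camera('wrist')
for k in blobs(i,(12,80,50),(35,255,255)): print(cv2.boundingRect(k))
t=eyes.read_camera('top'); T=eyes.calibration('top')
for k in blobs(t,(15,100,60),(35,255,255),(380,155,60,50),10): print('top',cv2.boundingRect(k))
k=max(blobs(i,(105,120,40),(130,255,255),(240,150,160,130)),key=cv2.contourArea); e=cv2.boundingRect(k); print(e)
go(.4456,.2665,.13,87.2)
```

```text
top end [ 0.65963476 -0.13627518  0.075     ] foot [ 0.62652477 -0.1561514   0.01      ]
(303, 192, 26, 23)
(0, 185, 39, 50)
(125, 90, 47, 49)
(531, 71, 18, 10)
(524, 54, 35, 12)
(555, 52, 29, 43)
(336, 51, 38, 13)
(290, 14, 70, 19)
(0, 0, 44, 13)
(288, 174, 65, 78)
shift cm [-19.29 -42.14   3.94] roll -84.3 cur [ 0.66   -0.1445  0.1679] yaw 2.94 tilt 0.25
```

```bash
python3 -m crank '[[0.4,-19.3,-42.1,2,-84.3],[0.4,-19.3,-42.1,2,-84.3],[0.4,-19.3,-42.1,4,-84.3],[0.4,-19.3,-42.1,4,-84.3],[0.4,-19.3,-42.1,4,-84.3],[0.4,-19.3,-42.1,4,-84.3],[0.4,-19.3,-42.1,4,-84.3],[0.4,-19.3,-42.1,4,-84.3],[0.4,-19.3,-42.1,4,-84.3],[0.4,-19.3,-42.1,4,-84.3]]'
python3 - <<'E'
from h import *
i=eyes.read_camera('wrist'); c=eyes.calibration('wrist')
for k in blobs(i,(15,100,60),(35,255,255)): print(cv2.boundingRect(k),*bar(c,k,.006))
go(.4456,.2665,.003,87.2)
E
```

```text
time: 13.98
ee_pos: [0.4469, 0.2649, 0.1302]
orientation: [0.0, 0.725, 0.689, -0.001]
wrist_force: [-0.2, -0.0, 0.3]
width: 0.399
grip_force: 0.0
(480, 272, 79, 72) [0.63476545 0.14055466] -38.445060670284875 0.09297192563743437 0.04147798959766852 [0.59760505 0.17005524] [0.67192585 0.11105407]
(309, 150, 14, 97) [0.44482796 0.25539677] -92.94471170502048 0.08612458439935337 0.010692421386016551 [0.44704013 0.29840155] [0.44261578 0.21239199]
shift cm [ 0.18 -0.18 12.75] roll -0.1 cur [0.4473 0.2647 0.1305] yaw 87.1 tilt 0.04
```

```bash
python3 -m crank '[[0.4,0.1,-0.2,5,0],[0.4,0.1,-0.2,10,0],[0.4,0.1,-0.2,12.7,0],[0.4,0.1,-0.2,12.7,0],[0.4,0.1,-0.2,12.7,0],[0,0.1,-0.2,12.7,0],[0,0.1,-0.2,12.7,0],[0,0.1,-0.2,12.7,0],[0,0.1,-0.2,12.7,0]]'; python3 -m crank '[[0,0,0,-5,0],[0,0,0,-11,0],[0,0,0,-13,0]]'
python3 - <<'E'
from h import *
go(.721,-.130,.128,3)
i=eyes.read_camera('wrist')
for k in blobs(i,(12,80,50),(35,255,255)): print(cv2.boundingRect(k))
E
```

```text
time: 15.15
ee_pos: [0.4458, 0.2667, 0.0049]
orientation: [0.001, 0.724, 0.69, 0.001]
wrist_force: [-1.0, -2.3, 5.2]
width: 0.093
grip_force: 59.1
time: 15.52
ee_pos: [0.4468, 0.2678, 0.1382]
orientation: [0.001, 0.724, 0.69, 0.003]
wrist_force: [0.3, 0.6, -1.9]
width: 0.087
grip_force: 58.9
shift cm [-38.43  29.28   1.07] roll 84.3 cur [0.4468 0.2678 0.1382] yaw 87.26 tilt 0.41
(474, 271, 77, 73)
(305, 191, 26, 165)
```

```bash
python3 -m crank '[[0,-38.4,29.3,0.5,84.3],[0,-38.4,29.3,0.5,84.3],[0,-38.4,29.3,0.5,84.3],[0,-38.4,29.3,0.5,84.3],[0,-38.4,29.3,0.5,84.3],[0,-38.4,29.3,0.5,84.3],[0,-38.4,29.3,0.5,84.3],[0,-38.4,29.3,0.5,84.3],[0,-38.4,29.3,0.5,84.3],[0,-38.4,29.3,0.5,84.3]]'
python3 - <<'E'
from h import *
go(.721,-.130,.094,3)
E
```

```text
time: 16.82
ee_pos: [0.7181, -0.1302, 0.1269]
orientation: [-0.001, 1.0, 0.026, -0.001]
wrist_force: [0.5, -0.6, -0.9]
width: 0.09
grip_force: 58.9
shift cm [0.29 0.   3.29] roll 0.0 cur [ 0.7181 -0.1302  0.1269] yaw 3.0 tilt 0.18
```

```bash
python3 -m crank '[[0,0.2,0,2,0],[0,0.2,0,3.3,0],[0,0.2,0,3.7,0],[0,0.2,0,4.1,0],[0,0.2,0,4.5,0],[0,0.2,0,4.9,0],[0,0.2,0,4.9,0]]';python3 -m crank '[[0,0,0,0.4,0],[0,0,0,0.8,0],[0,0,0,0.8,0]]'
```

```text
time: 17.7
ee_pos: [0.7207, -0.1301, 0.0828]
orientation: [-0.0, 1.0, 0.026, -0.001]
wrist_force: [-9.6, 3.0, 15.1]
width: 0.08
grip_force: 59.4
time: 18.08
ee_pos: [0.7207, -0.131, 0.0766]
orientation: [0.001, 1.0, 0.026, -0.001]
wrist_force: [-13.5, -0.8, 20.3]
width: 0.079
grip_force: 69.1
```

```bash
python3 -m crank '[[0,0,0,0.3,0],[0,0,0,0.5,0],[0,0,0,0.5,0]]'; python3 -m crank '[[0,-1,0,-2,0],[0,-1.5,0,-6,0],[0,-1.5,0,-8,0],[0,-1.5,0,-8,0]]'
python3 - <<'E'
from h import *
tilt(33,'pics/w9.png')
E
```

```text
time: 18.45
ee_pos: [0.7201, -0.1316, 0.0721]
orientation: [0.001, 1.0, 0.026, -0.002]
wrist_force: [-18.0, -1.5, 22.9]
width: 0.081
grip_force: 74.9
time: 18.95
ee_pos: [0.7073, -0.1316, 0.1488]
orientation: [0.001, 1.0, 0.026, 0.002]
wrist_force: [0.9, -0.6, 0.1]
width: 0.078
grip_force: 68.3
(305, 226, 27, 30)
0 -19.1 -15.1
5 -18.2 -13.5
10 -17.2 -11.6
15 -15.8 -9.4
20 -14.2 -7.1
25 -12.4 -4.6
30 -10.4 -2.0
35 -8.2 0.8
40 -5.8 3.7
45 -3.2 6.7
50 -0.5 9.7
55 2.4 12.8
60 5.3 15.9
65 8.3 19.1
70 11.4 22.2
75 14.5 25.2
```

```bash
python3 -m crank '[[0,0,0,0,-90],[0,0,0,0,-90],[0,0,0,0,-90],[0,0,0,0,-90],[0,0,0,0,-90],[0,0,0,0,-90],[0,0,0,0,-90],[0,0,0,0,-90],[0,0,0,0,-90],[0,0,0,0,-90]]';  python3 -m crank '[[0,0,0,0,-90],[0,0,0,0,-90],[0,0,0,0,-90],[0,0,0,0,-90],[0,0,0,0,-90],[0,0,0,0,-90],[0,0,0,0,-90],[0,0,0,0,-90],[0,0,0,0,-90],[0,0,0,0,-90]]'
python3 - <<'E'
from h import *
go(.6168,-.1477,.149,211)
print(ctrl.get_obs()['qpos'])
E
```

```text
time: 20.25
ee_pos: [0.7051, -0.1312, 0.1439]
orientation: [-0.002, 0.689, 0.725, -0.001]
wrist_force: [0.9, -0.4, -1.2]
width: 0.076
grip_force: 68.3
time: 21.5
ee_pos: [0.7056, -0.1314, 0.1453]
orientation: [-0.001, -0.025, 1.0, 0.0]
wrist_force: [0.1, -0.5, -1.0]
width: 0.082
grip_force: 68.3
shift cm [ 8.95 -1.19 -0.35] roll -28.2 cur [ 0.7056 -0.1314  0.1453] yaw -177.15 tilt 0.12
[-2.87667588e-01  3.26036359e-01  1.44848498e+00  1.53092985e-05
  1.36913498e+00 -1.90812424e+00]
```

```bash
python3 -m crank '[[0,8.9,-1.2,-0.5,-28.2],[0,8.9,-1.2,-0.5,-28.2],[0,8.9,-1.2,-0.5,-28.2],[0,8.9,-1.2,-0.5,-28.2],[0,8.9,-1.2,-0.5,-28.2]]'
python3 - <<'E'
from h import *
go(.6168,-.1477,.070,211)
t=eyes.read_camera('top'); i=eyes.read_camera('scene'); j=eyes.read_camera('wrist');cv2.imwrite('pics/v10.png',np.hstack([j[80:400,150:470],cv2.resize(i[190:290,220:320],(320,320)),]))
E
```

```text
time: 22.12
ee_pos: [0.618, -0.1481, 0.1516]
orientation: [-0.0, -0.267, 0.964, 0.0]
wrist_force: [-0.1, -0.6, -0.9]
width: 0.077
grip_force: 68.2
shift cm [0.08 0.1  8.16] roll 0.0 cur [ 0.618  -0.1481  0.1516] yaw -148.98 tilt 0.02
```

View pics/v10.png

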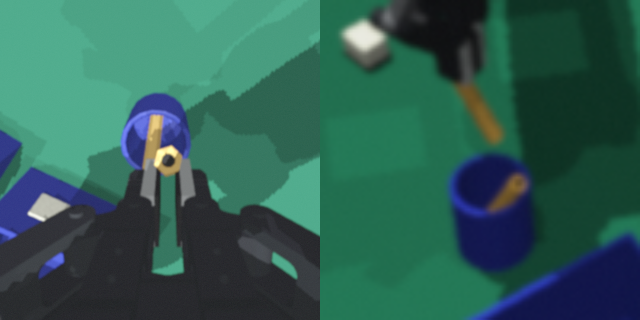

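The wrist view shows bar 1 running parallel about 15 px to the left of the held bar's end at (168,159) in the crop, with free cup space on the right. The scene view shows the tail pointing into the mouth. I'm lowering it.

```bash
python3 -m crank '[[0,0.1,0.1,3,0],[0,0.1,0.1,5,0],[0,0.1,0.1,6,0],[0,0.1,0.1,6,0]]'; python3 -m crank '[[0,0,0,1,0],[0,0,0,2.1,0],[0,0,0,2.1,0]]'
```

```text
time: 22.78
ee_pos: [0.6161, -0.1477, 0.0908]
orientation: [-0.001, -0.268, 0.963, 0.001]
wrist_force: [0.1, -0.0, -0.9]
width: 0.081
grip_force: 68.2
time: 23.15
ee_pos: [0.6164, -0.1477, 0.0701]
orientation: [-0.0, -0.268, 0.963, 0.0]
wrist_force: [1.2, 0.5, -1.3]
width: 0.078
grip_force: 68.0
```

```bash
python3 -m crank '[[0.2,0,0,0,0],[0.25,0,0,0,0],[0.3,0,0,0,0],[0.3,0,0,0,0],[0.4,0,0,0,0],[0.4,0,0,-3,0],[0.4,0,0,-8,0],[0.4,0,0,-10,0],[0.4,0,0,-10,0]]'
python3 - <<'E'
from h import *
i=eyes.read_camera('wrist'); c=eyes.calibration('wrist'); cv2.imwrite('pics/w11.png',i)
for k in blobs(i,(12,80,50),(35,255,255),(230,130,180,160),15): print(cv2.boundingRect(k)); r=cv2.boxPoints(cv2.minAreaRect(k)); print(r.round(0).tolist()); print([ray(c,q,.07)[:2].round(3).tolist() for q in r],[ray(c,q,.01)[:2].round(3).tolist() for q in r])
for n in ('scene','top'):
    s=eyes.read_camera(n); cv2.imwrite(f'pics/{n}11.png',s)
    z=cv2.imread(f'pics/{n}0.png'); r=(262,236,26,40) if n=='scene' else (386,162,32,36)
    for im in (z,s):
        for lo,hi in (((105,120,40),(130,255,255)),((12,80,50),(35,255,255))):
            print(n,[cv2.boundingRect(k) for k in blobs(im,lo,hi,(r[0]-10,r[1]-20,r[2]+20,r[3]+25),8)])
go(.4698+.004,-.3064,.13,7)
E
```

```text
time: 24.28
ee_pos: [0.6176, -0.1483, 0.1728]
orientation: [0.002, -0.268, 0.963, -0.001]
wrist_force: [-0.1, 0.6, -0.4]
width: 0.401
grip_force: 0.0
(293, 189, 30, 71)
[[293.0, 259.0], [296.0, 188.0], [323.0, 190.0], [320.0, 260.0]]
[[0.672, -0.137], [0.618, -0.165], [0.608, -0.147], [0.661, -0.118]] [[0.701, -0.126], [0.634, -0.161], [0.622, -0.137], [0.688, -0.101]]
scene [(283, 273, 15, 8), (261, 238, 26, 37)]
scene []
scene [(282, 273, 16, 8), (260, 238, 27, 37)]
scene [(274, 239, 11, 16)]
top [(387, 166, 29, 30)]
top []
top [(387, 172, 7, 12)]
top []
shift cm [20.32 -6.31  3.85] roll 24.1 cur [ 0.6153 -0.1474  0.1682] yaw -148.86 tilt 0.23
```

The cup hasn't moved and both bars show in one brass blob. I'll confirm how deep the second one sits from the other cameras once the arm is out of the way. I'm heading to the short one.

```bash
python3 -m crank '[[0.4,20.3,-6.3,0,24],[0.4,20.3,-6.3,2,24],[0.4,20.3,-6.3,3.8,24],[0.4,20.3,-6.3,3.8,24],[0.4,20.3,-6.3,3.8,24],[0.4,20.3,-6.3,3.8,24]]'
python3 - <<'E'
from h import *
i=eyes.read_camera('wrist'); c=eyes.calibration('wrist')
for k in blobs(i,(15,100,60),(35,255,255)): print(cv2.boundingRect(k),*bar(c,k,.006))
go(.4738,-.3059,.003,7)
T=eyes.calibration('top');S=eyes.calibration('scene')
ims={}
for n in ('top','scene'): ims[n]=eyes.read_camera(n); cv2.imwrite(f'pics/{n}12.png',ims[n])
for n,cc,r in (('top',T,(375,150,60,55)),('scene',S,(245,215,60,65))):
    h=cv2.cvtColor(ims[n],cv2.COLOR_BGR2HSV)
    x,y,w,hh=r; m=cv2.inRange(h,(8,60,50),(38,255,255))[y:y+hh,x:x+w]; ys,xs=np.nonzero(m); 
    print(n,(xs.min()+x,xs.max()+x,ys.min()+y,ys.max()+y) if len(xs) else None)
    for row in range(m.shape[0]):
        if m[row].any(): print(row+y,''.join('#' if v else '.' for v in m[row]))
    for p in ((.6397,-.1457,.063),(.661,-.132,.078),(.616,-.157,.078)):
        q=cc['R']@np.array(p)+cc['t']; print(p,cc['fx']*q[0]/q[2]+cc['cx'],cc['fy']*q[1]/q[2]+cc['cy'])
E
```

```text
time: 25.18
ee_pos: [0.4753, -0.306, 0.1318]
orientation: [-0.0, -0.062, 0.998, 0.001]
wrist_force: [0.3, 0.1, 0.0]
width: 0.399
grip_force: 0.0
(311, 146, 14, 70) [ 0.46917007 -0.30618716] 7.2521813261191665 0.06039564406548112 0.010735076281756163 [ 0.4392153  -0.30999905] [ 0.49912484 -0.30237528]
shift cm [ 0.2   0.02 12.94] roll 0.2 cur [ 0.4759 -0.306   0.1324] yaw -172.8 tilt 0.05
top (np.int64(393), np.int64(404), np.int64(163), np.int64(188))
163 ........................##..................................
164 .......................#####................................
165 ......................###.##................................
166 ......................######................................
167 ......................######................................
168 .....................#######................................
169 ....................#########...............................
170 ....................#########...............................
171 ....................#########...............................
172 ....................#########..........................
[... 1881 characters left out ...]

247 .................................#######....................
248 .................................#######....................
249 ................................#######.....................
250 ...............................#######......................
251 ..............................#######.......................
252 ..............................######........................
253 .............................####...........................
254 .............................##.............................
(0.6397, -0.1457, 0.063) 272.7772602308427 247.39497316540746
(0.661, -0.132, 0.078) 282.96494314668877 246.9046558976897
(0.616, -0.157, 0.078) 262.2857325512846 237.619990206826
```

Run:
```python
from h import *
T=eyes.calibration('top');S=eyes.calibration('scene')
K=lambda c:np.array([[c['fx'],0,c['cx']],[0,c['fy'],c['cy']],[0,0,1]])@np.c_[c['R'],c['t']]
for a,b in (((399.5,165),(281.5,240)),((396.5,170),(281.5,240)),((399.5,165),(282.5,248)),((397,170),(282.5,248))):
    X=cv2.triangulatePoints(K(T),K(S),np.array([a],float).T,np.array([b],float).T);X=(X[:3]/X[3]).ravel()
    q=S['R']@X+S['t']; print(X.round(4),'resid',(S['fy']*q[1]/q[2]+S['cy']-b[1]).round(1))
for uv in ((402.5,188),(395,183),(398,184)): print(uv,ray(T,uv,.007),ray(T,uv,.03))
print('rim far/near',ray(T,(402,166),.063))
im=cv2.imread('pics/top12.png')[158:194,385:420]; g=cv2.cvtColor(im,cv2.COLOR_BGR2HSV)
for r in g: print(' '.join('%3d'%(p[2]) if 8<=p[0]<=38 and p[1]>60 else ' . ' if p[0]>100 else ' - ' for p in r))
w=cv2.imread('pics/w11.png')[180:268,285:330]; g=cv2.cvtColor(w,cv2.COLOR_BGR2HSV)
for r in g[::3]: print(' '.join('%3d'%(p[2]) if 8<=p[0]<=38 and p[1]>60 else ' . ' if p[0]>100 else ' - ' for p in r[::2]))
```

```text
[ 0.6604 -0.1337  0.1005] resid -0.0
[ 0.6523 -0.1295  0.0898] resid -0.0
[ 0.6648 -0.1361  0.081 ] resid 0.0
[ 0.6567 -0.1325  0.0702] resid 0.0
(402.5, 188) [ 0.62883802 -0.15403612  0.007     ] [ 0.62527906 -0.15030181  0.03      ]
(395, 183) [ 0.63985058 -0.13795406  0.007     ] [ 0.63603714 -0.13459138  0.03      ]
(398, 184) [ 0.63764391 -0.14442855  0.007     ] [ 0.63388146 -0.14091626  0.03      ]
rim far/near [ 0.66606137 -0.14470741  0.063     ]
 -   -   -   -   -   -   -   -   -   -   -   -   -   -   -   -   -   -   -   -   -   -   -   -   -   -   -   -   -   -   -   -   -   -   - 
 -   -   -   -   -   -   -   -   -   -   -   -   -   -   -   -   -   -   -   -   -   -   -   -   -   -   -   -   -   -   -   -   -   -   - 
 -   -   -   -   -   -   -   -   -   -   -   -   -   -   -   -   -   -   -   -   -   -   -   -   -   -   -   -   -   -   -   -   -   -   - 
 -   -   -   -   -   -   -   -   -   -   -   -   -   -   -   -   -   -   -   -   -   -   -   -   -   -   -   -   -   -   -   -   -   -   - 
 -   -   -   -   -   -   -   -   -   -   -   -   -   -   -   -   -   -   -   -  
[... 6458 characters left out ...]
9 178 161 157 176 198 218 207 176 157  -   -   -   -   - 
 -   -   -   -  132 170 178 179 178 175 159 195 223 190 149 175 208 204  -   -   -   -   - 
 -   -   -   -  150 196 213 209 204 207 175 196 214 126  .   -  176 212  -   -   -   -   - 
 -   -   -   -  176 217 151  59  87 185 213 172 193 206 200 196 206 191  -   -   -   -   - 
 -   -   -   -   -  162 185 157 174 199 153  -   -   -  145  -   -   -   -   -   -   -   - 
 -   -   -   -   -   -   -   -   -   -   -   -   -   -   -   -   -   -   -   -   -   -   - 
 -   -   -   -   -   -   -   -   -   -   -   -   -   -   -   -   -   -   -   -   -   -   - 
 -   -   -   -   -   -   -   -   -   -   -   -   -   -   -   -   -   -   -   -   -   -   -
```

Both long bars are on the floor of the blue cup, and their upper ends fit the 85 mm length. Bar 1's top is at z≈0.081. Bar 2 is nearly upright with its top at about 0.09, which puts its middle at about 48 mm. Next is the short one.

```bash
python3 -m crank '[[0.4,0.3,0,5,0],[0.4,0.3,0,10,0],[0.4,0.3,0,12.9,0],[0.4,0.3,0,12.9,0],[0.4,0.3,0,12.9,0],[0,0.3,0,12.9,0],[0,0.3,0,12.9,0],[0,0.3,0,12.9,0],[0,0.3,0,12.9,0]]'; python3 -m crank '[[0,0,0,-5,0],[0,0,0,-11,0],[0,0,0,-14,0],[0,0,0,-14,0]]'
python3 - <<'E'
from h import *
i=eyes.read_camera('wrist')
for k in blobs(i,(12,80,50),(35,255,255)): print(cv2.boundingRect(k))
go(.721,-.170,.140,183)
go(.721,-.230,.140,183)
E
```

```text
time: 26.45
ee_pos: [0.4731, -0.3074, 0.0049]
orientation: [0.001, -0.062, 0.998, -0.0]
wrist_force: [-0.2, 1.0, 5.9]
width: 0.093
grip_force: 59.1
time: 26.95
ee_pos: [0.4738, -0.3086, 0.1471]
orientation: [0.002, -0.062, 0.998, -0.002]
wrist_force: [1.0, -0.3, -1.3]
width: 0.093
grip_force: 58.8
(305, 186, 26, 123)
shift cm [-26.35  10.56   0.45] roll 4.1 cur [ 0.4726 -0.3075  0.1444] yaw -172.86 tilt 0.1
shift cm [-25.61   4.6    0.46] roll 4.1 cur [ 0.4726 -0.3075  0.1444] yaw -172.86 tilt 0.1
```

```bash
python3 -m crank '[[0,-26.6,8.5,0,4.1],[0,-26.6,8.5,0,4.1],[0,-26.6,8.5,0,4.1],[0,-26.6,8.5,0,4.1],[0,-26.6,8.5,1,4.1],[0,-26.6,8.5,2,4.1],[0,-26.6,8.5,2,4.1],[0,-26.6,8.5,2,4.1]]'
python3 - <<'E'
from h import *
go(.7255,-.19,.095,183)
E
```

```text
time: 28.0
ee_pos: [0.7245, -0.1904, 0.123]
orientation: [-0.001, -0.026, 1.0, 0.0]
wrist_force: [0.2, 0.6, -0.1]
width: 0.089
grip_force: 58.8
shift cm [-0.11  0.03  2.8 ] roll -0.0 cur [ 0.7245 -0.1904  0.123 ] yaw -177.03 tilt 0.1
```

```bash
python3 -m crank '[[0,-0.1,0,2,0],[0,-0.1,0,3,0],[0,-0.1,0,3.4,0],[0,-0.1,0,3.8,0],[0,-0.1,0,4.2,0],[0,-0.1,0,4.5,0],[0,-0.1,0,4.5,0]]';python3 -m crank '[[0,0,0,0.3,0],[0,0,0,0.6,0],[0,0,0,0.6,0]]'
```

```text
time: 28.88
ee_pos: [0.7275, -0.1917, 0.0881]
orientation: [0.001, -0.026, 1.0, -0.002]
wrist_force: [-18.3, 1.2, 30.6]
width: 0.089
grip_force: 61.9
time: 29.25
ee_pos: [0.7287, -0.1924, 0.0848]
orientation: [0.002, -0.026, 1.0, -0.003]
wrist_force: [-19.1, 0.7, 38.5]
width: 0.09
grip_force: 66.2
```

```bash
python3 -m crank '[[0,0.4,0,0,0],[0,0.4,0,0.3,0],[0,0.4,0,0.6,0],[0,0.4,0,0.6,0]]';python3 -m crank '[[0,0,0,0.3,0],[0,0,0,0.6,0],[0,0,0,0.6,0]]'
```

```text
time: 29.75
ee_pos: [0.7285, -0.1926, 0.0816]
orientation: [0.007, -0.027, 1.0, -0.003]
wrist_force: [-12.0, 2.9, 39.7]
width: 0.091
grip_force: 70.6
time: 30.12
ee_pos: [0.7292, -0.1927, 0.0778]
orientation: [0.008, -0.027, 1.0, -0.003]
wrist_force: [-17.4, 4.6, 46.6]
width: 0.094
grip_force: 77.9
```

```bash
python3 -m crank '[[0,1,0,-2,0],[0,1.5,0,-6,0],[0,1.5,0,-8,0],[0,1.5,0,-8,0],[0,1.5,0,-8,0]]'
python3 - <<'E'
from h import *
i=eyes.read_camera('wrist'); c=eyes.calibration('wrist'); p,R=tool(); cv2.imwrite('pics/w13.png',i)
for k in blobs(i,(12,80,50),(35,255,255)):
    b=cv2.boundingRect(k)
    if 290<b[0]<340: print(b)
    if 290<b[0]<340:
        k=k.reshape(-1,2); v=k[:,1].min(); u=k[k[:,1]==v][:,0].mean()
        o=(R.T@(-c['R'].T@c['t']-p))*1e3; d=R.T@c['R'].T@np.array([(u-c['cx'])/c['fx'],(v-c['cy'])/c['fy'],1])
        for t in range(0,75,5):
            a=np.radians(t); L=34 # low end ahead: upper and lower corner
            print(t,[round((o+d*(z-o[2])/d[2])[0]-x,1) for x,z in ((L*np.cos(a)+5*np.sin(a),-2+L*np.sin(a)-5*np.cos(a)),(L*np.cos(a)-5*np.sin(a),-2+L*np.sin(a)+5*np.cos(a)))])
go(.62,.1546,.15,183)
E
```

```text
time: 30.75
ee_pos: [0.707, -0.1904, 0.1387]
orientation: [-0.001, -0.027, 1.0, 0.001]
wrist_force: [-0.5, 1.3, -0.6]
width: 0.091
grip_force: 71.4
(307, 183, 22, 136)
0 [np.float64(4.6), np.float64(2.1)]
5 [np.float64(3.5), np.float64(1.9)]
10 [np.float64(2.7), np.float64(2.0)]
15 [np.float64(2.2), np.float64(2.4)]
20 [np.float64(2.0), np.float64(3.0)]
25 [np.float64(2.0), np.float64(3.9)]
30 [np.float64(2.2), np.float64(5.1)]
35 [np.float64(2.8), np.float64(6.5)]
40 [np.float64(3.6), np.float64(8.1)]
45 [np.float64(4.7), np.float64(10.0)]
50 [np.float64(6.0), np.float64(12.0)]
55 [np.float64(7.5), np.float64(14.3)]
60 [np.float64(9.3), np.float64(16.7)]
65 [np.float64(11.3), np.float64(19.3)]
70 [np.float64(13.5), np.float64(22.0)]
shift cm [ 6.84 34.9  -1.11] roll 0.0 cur [ 0.7068 -0.1902  0.1381] yaw -176.95 tilt 0.21
```

Run:
```python
from h import *
for f in ('pics/w13.png',):
    g=cv2.inRange(cv2.cvtColor(cv2.imread(f),cv2.COLOR_BGR2HSV),(12,80,50),(35,255,255))[:,290:350]
    for v in range(180,325,8): 
        x=np.nonzero(g[v])[0]; print(v,(x.min()+290,x.max()+290,len(x)) if len(x) else None)
c=eyes.calibration('wrist'); print(c['fx'],c['cy'],c['cx'])
for n,r in (('scene',(230,180,110,110)),('top',(330,90,150,120))):
    i=eyes.read_camera(n); cv2.imwrite(f'pics/{n}13.png',i)
    print(n,[cv2.boundingRect(k) for k in blobs(i,(10,80,60),(35,255,255),r,8)])
    C=eyes.calibration(n); p,R=tool()
    for t in (0,20,30,40,50):
        a=np.radians(t); X=p+R@(np.array([34*np.cos(a),0,-2+34*np.sin(a)])/1e3); q=C['R']@X+C['t']; print(t,(C['fx']*q[0]/q[2]+C['cx']).round(1),(C['fy']*q[1]/q[2]+C['cy']).round(1))
```

```text
180 None
188 (np.int64(307), np.int64(327), 21)
196 (np.int64(307), np.int64(327), 21)
204 (np.int64(307), np.int64(327), 21)
212 (np.int64(307), np.int64(328), 22)
220 (np.int64(307), np.int64(328), 22)
228 (np.int64(308), np.int64(327), 20)
236 (np.int64(307), np.int64(327), 21)
244 (np.int64(308), np.int64(327), 20)
252 (np.int64(308), np.int64(327), 20)
260 (np.int64(308), np.int64(327), 20)
268 (np.int64(308), np.int64(327), 20)
276 (np.int64(308), np.int64(327), 20)
284 (np.int64(308), np.int64(327), 20)
292 (np.int64(308), np.int64(327), 20)
300 (np.int64(308), np.int64(327), 20)
308 (np.int64(307), np.int64(327), 21)
316 (np.int64(307), np.int64(328), 22)
324 None
324.73526062637023 196.99572104920767 317.3859416228732
scene [(266, 239, 19, 20)]
0 256.1 243.0
20 257.3 247.6
30 258.2 250.3
40 259.3 253.0
50 260.6 255.8
top [(393, 163, 11, 26), (330, 141, 8, 19), (403, 121, 5, 4), (384, 111, 27, 6), (330, 90, 21, 11)]
0 433.5 154.2
20 432.1 154.6
30 431.3 153.9
40 430.6 152.8
50 430.0 151.2
```

Run:
```python
from h import *
i=cv2.imread('pics/scene13.png'); g=cv2.inRange(cv2.cvtColor(i,cv2.COLOR_BGR2HSV),(8,60,50),(38,255,255))[232:268,240:300]
for n,r in enumerate(g): print(n+232,''.join('#' if v else '.' for v in r))
C=eyes.calibration('scene'); p,R=tool()
for x,z in ((0,-2),(33,5),(31.7,21),(30,30),(29,38)):
    q=C['R']@(p+R@np.array([x,0,z])/1e3)+C['t']; print(x,z,(C['fx']*q[0]/q[2]+C['cx']).round(1),(C['fy']*q[1]/q[2]+C['cy']).round(1))
```

```text
232 ............................................................
233 ............................................................
234 ............................................................
235 ............................................................
236 ............................................................
237 ............................................................
238 ............................................................
239 ........................................####................
240 ........................................#####...............
241 ........................................#####...............
242 ........................................#####...............
243 .......................................#####................
244 .......................................#####................
245 .......................................#####................
246 .......................................#####................
247 .......................................#####................
248 ......................................######............
[... 629 characters left out ...]
.........................
259 ............................................................
260 ............................................................
261 ............................................................
262 ............................................................
263 ............................................................
264 ............................................................
265 ............................................................
266 ............................................................
267 ............................................................
0 -2 265.2 254.8
33 5 256.8 245.7
31.7 21 257.9 251.4
30 30 258.8 254.9
29 38 259.4 257.8
```

The scene view shows the short bar's raised end at about (269,254). That matches a tilt of about 45°, with the tail about 30 mm ahead and 25 mm below the grip. I'm carrying it to the yellow cup.

```bash
python3 -m crank '[[0,0,5,-2,0],[0,5.5,35,-2,0],[0,5.5,35,-2,0],[0,5.5,35,-2,0],[0,5.5,35,-2,0],[0,5.5,35,-2,0],[0,5.5,35,-2,0],[0,5.5,35,-2,0],[0,5.5,35,-2,0]]'
python3 - <<'E'
from h import *
go(.634,.1555,.056,183)
i=eyes.read_camera('wrist'); c=eyes.calibration('wrist'); cv2.imwrite('pics/w14.png',i); p,R=tool()
g=cv2.cvtColor(i,cv2.COLOR_BGR2HSV)
m=cv2.inRange(g,(22,100,60),(35,255,255)); print([cv2.boundingRect(k) for k in cv2.findContours(m,0,2)[0] if cv2.contourArea(k)>40])
for r in g[150:330:5,240:400:4]: print(''.join('%3d'%q[0] if q[1]>90 and q[2]>50 and q[0]<40 else '  .' for q in r))
for a in np.arange(0,360,45):
    X=np.array([.617+.019*np.cos(np.radians(a)),.1546+.019*np.sin(np.radians(a)),.049]); q=c['R']@X+c['t']; print(a,(c['fx']*q[0]/q[2]+c['cx']).round(0),(c['fy']*q[1]/q[2]+c['cy']).round(0))
E
```

```text
time: 32.02
ee_pos: [0.6346, 0.1545, 0.1604]
orientation: [-0.0, -0.026, 1.0, -0.0]
wrist_force: [-0.5, 0.3, -1.0]
width: 0.093
grip_force: 71.4
shift cm [ 0.05  0.1  10.44] roll -0.1 cur [0.6346 0.1545 0.1604] yaw -177.06 tilt 0.04
[(190, 338, 22, 17), (303, 329, 30, 17), (292, 139, 53, 71)]
  .  .  .  .  .  .  .  .  .  .  .  .  .  .  . 26 26 26 25 26 26 26 26 26 26  .  .  .  .  .  .  .  .  .  .  .  .  .  .  .
  .  .  .  .  .  .  .  .  .  .  .  .  .  .  . 26 25 25 25 25 25 25 25 25 25 33  .  .  .  .  .  .  .  .  .  .  .  .  .  .
  .  .  .  .  .  .  .  .  .  .  .  .  .  . 26 26 25 25 25 25 25 26 26 26 26 26  .  .  .  .  .  .  .  .  .  .  .  .  .  .
  .  .  .  .  .  .  .  .  .  .  .  .  .  . 26 26 25 25 26 26 26 26 26 26 26 25 31  .  .  .  .  .  .  .  .  .  .  .  .  .
  .  .  .  .  .  .  .  .  .  .  .  .  . 34 25 25 25 25 26 26 26 26 26 26 25 25 30  .  .  .  .  .  .  .  .  .  .  .  .  .
  .  .  .  .  .  .  .  .  .  .  .  .  .  . 26 25 25 25 26 25 25 26 26 25 26 26 35  .  .  .  .  .  .  .  .  .  .  .  .  .
  .  .  .  .  .  .  .  .  .  .  .  .  .  . 26 25 25 25 26 25 26 25 25 25 25 25  
[... 2973 characters left out ...]
 .  .  .  .  .  .  .  . 20 21 21 20 20  .  .  .  .  .  .  .  .  .  .  .  .  .  .  .  .  .  .
  .  .  .  .  .  .  .  .  .  .  .  .  .  .  .  .  . 20 21 20 20 21  .  .  .  .  .  .  .  .  .  .  .  .  .  .  .  .  .  .
  .  .  .  .  .  .  .  .  .  .  .  .  .  .  .  .  . 20 20 20 20 20 18  .  .  .  .  .  .  .  .  .  .  .  .  .  .  .  .  .
  .  .  .  .  .  .  .  .  .  .  .  .  .  .  .  .  . 20 20 20 20 21 19  .  .  .  .  .  .  .  .  .  .  .  .  .  .  .  .  .
  .  .  .  .  .  .  .  .  .  .  .  .  .  .  .  .  . 20 20 20 20 20 18  .  .  .  .  .  .  .  .  .  .  .  .  .  .  .  .  .
0 317.0 196.0
45 334.0 190.0
90 342.0 174.0
135 336.0 157.0
180 319.0 149.0
225 302.0 155.0
270 294.0 171.0
315 301.0 188.0
```

The predicted rim (u 294–342) matches the yellow cup seen at u 292–345, and the bar's tail at u≈317 is centred on it. I'm lowering it.

```bash
python3 -m crank '[[0,0,0,3,0],[0,0,0,6,0],[0,0,0,8,0],[0,0,0,8,0]]'; python3 -m crank '[[0,0,0,1.2,0],[0,0,0,2.4,0],[0,0,0,2.4,0]]'
```

```text
time: 32.58
ee_pos: [0.633, 0.155, 0.0786]
orientation: [-0.002, -0.026, 1.0, -0.0]
wrist_force: [-0.9, -0.6, -0.1]
width: 0.092
grip_force: 71.4
time: 32.95
ee_pos: [0.634, 0.1558, 0.0558]
orientation: [-0.0, -0.027, 1.0, -0.0]
wrist_force: [1.1, -0.9, -0.8]
width: 0.089
grip_force: 71.4
```

```bash
python3 -m crank '[[0.2,0,0,0,0],[0.25,0,0,0,0],[0.3,0,0,0,0],[0.3,0,0,0,0],[0.4,0,0,0,0],[0.4,0,0,-3,0],[0.4,0,0,-8,0],[0.4,0,0,-12,0],[0.4,0,0,-12,0]]'
python3 - <<'E'
from h import *
i=eyes.read_camera('wrist'); c=eyes.calibration('wrist'); cv2.imwrite('pics/w15.png',i)
g=cv2.cvtColor(i,cv2.COLOR_BGR2HSV)
for r in g[130:230:4,270:370:3]: print(''.join('%3d'%q[0] if q[1]>90 and q[2]>40 and q[0]<40 else '  .' for q in r))
E
python3 -m crank '[[0.4,10,-6,0,0],[0.4,20,-10,0,0],[0.4,20,-10,0,0],[0.4,20,-10,0,0],[0.4,20,-10,0,0],[0.4,20,-10,0,0]]'
python3 - <<'E'
from h import *
for n,(x,y,w,h) in (('top',(240,170,38,38)),('scene',(360,180,36,40))):
    i=eyes.read_camera(n); cv2.imwrite(f'pics/{n}15.png',i); z=cv2.imread(f'pics/{n}0.png')
    for im in (z,i): print(n,[cv2.boundingRect(k) for k in blobs(im,(10,100,50),(36,255,255),(x,y,w,h),20)])
    g=cv2.cvtColor(i,cv2.COLOR_BGR2HSV)[y:y+h,x:x+w]
    for k,r in enumerate(g): print(y+k,''.join('%3d'%q[0] if q[1]>90 and q[2]>40 and q[0]<40 else '  .' for q in r))
    d=cv2.absdiff(z,i).max(2)>50; print('changed boxes',[tuple(s[:5]) for s in cv2.connectedComponentsWithStats(d.astype(np.uint8))[2][1:] if s[4]>15])
E
```

```text
time: 34.08
ee_pos: [0.637, 0.1563, 0.1825]
orientation: [0.005, -0.027, 1.0, 0.0]
wrist_force: [-0.0, -0.4, 0.2]
width: 0.397
grip_force: 0.0
  .  .  .  .  .  .  .  .  .  .  .  .  .  .  .  .  .  .  .  .  .  .  .  .  .  .  .  .  .  .  .  .  .  .
  .  .  .  .  .  .  .  .  .  .  .  .  . 28 26 26 25 26 28  .  .  .  .  .  .  .  .  .  .  .  .  .  .  .
  .  .  .  .  .  .  .  .  .  .  . 27 25 25 25 26 26 25 25 25 27  .  .  .  .  .  .  .  .  .  .  .  .  .
  .  .  .  .  .  .  .  .  .  . 26 26 25 26 25 24 21 22 24 26 25 26  .  .  .  .  .  .  .  .  .  .  .  .
  .  .  .  .  .  .  .  .  . 29 26 26 25 26 24 20  . 18 21 25 26 26 31  .  .  .  .  .  .  .  .  .  .  .
  .  .  .  .  .  .  .  .  . 26 26 26 25 25 20 21 20 19 21 25 25 26 25  .  .  .  .  .  .  .  .  .  .  .
  .  .  .  .  .  .  .  . 29 26 25 25 25 25 21 20 20 24 26 26 26 25 25 27  .  .  .  .  .  .  .  .  .  .
  .  .  .  .  .  .  .  . 26 26 26 25 26 26 25 25 26 26 26 26 26 26 25 26  .  .  .  .  .  .  .  .  .  .
  .  .  .  .  .  .  .  . 26 25 25 25 25 25 25 26 26 26 26 26 26 25 25 26  .  .  .  .  .  .  .  .  .  .
  .  .  .  .  .  .  .  . 26 26
[... 12232 characters left out ...]
3), np.int32(11), np.int32(41)), (np.int32(213), np.int32(125), np.int32(10), np.int32(4), np.int32(23)), (np.int32(238), np.int32(127), np.int32(38), np.int32(24), np.int32(453)), (np.int32(25), np.int32(153), np.int32(219), np.int32(112), np.int32(5039)), (np.int32(355), np.int32(152), np.int32(27), np.int32(13), np.int32(144)), (np.int32(251), np.int32(159), np.int32(31), np.int32(13), np.int32(156)), (np.int32(373), np.int32(186), np.int32(6), np.int32(6), np.int32(27)), (np.int32(170), np.int32(232), np.int32(17), np.int32(20), np.int32(149)), (np.int32(273), np.int32(237), np.int32(13), np.int32(19), np.int32(140)), (np.int32(12), np.int32(238), np.int32(8), np.int32(6), np.int32(20))]
```

Run:
```python
from h import *
from bench import close_job
T=eyes.calibration('top');S=eyes.calibration('scene')
K=lambda c:np.array([[c['fx'],0,c['cx']],[0,c['fy'],c['cy']],[0,0,1]])@np.c_[c['R'],c['t']]
X=cv2.triangulatePoints(K(T),K(S),np.array([[256.],[196.5]]),np.array([[375.5],[189.]]));X=(X[:3]/X[3]).ravel(); print(X,'foot',ray(T,(262,194),.01))
ok=X[2]<.072 and np.hypot(X[0]-.617,X[1]-.1546)<.03; print(ok)
if ok: print(close_job())
```

```text
[0.60332359 0.15725535 0.05737757] foot [0.61522687 0.15168752 0.01      ]
True
the job is handed in; nothing more can be done
None
```

I've handed the job in: by my camera measurements, both long standoffs are on the bottom of the blue cup and the short one is on the bottom of the yellow cup. The cups and the bystanders I could see hadn't moved; the arm hid the heatsink in the last top view. I haven't seen the judge's result.

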